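# Press the paint pot lids shut after class

### The job

The lids of three paint containers have been left standing proud: with the fingertips, press each one lightly straight down until it is fully home, first the wide low tub's, then the tall slim jar's, and last the square pot's. Only press: leave the containers standing upright where they are, lift nothing, and do not disturb the bottle, the brush beaker, the paint tube or the spatula.

Things in the scene. Friction and masses are not known exactly. Their poses are not given: they have to be found in the camera images.
- tub: Wide low round tub, grey plastic with a paper label band, loose, 94 mm in diameter, 45 mm high to its shoulder without the lid. Origin: centre of its underside, on the table (z = 0); z up.
- tub_lid_top (a point): Centre of the flat, slightly springy crown on top of the tub's white round lid (92 mm in diameter, crown 86 mm, 14 mm thick in all). It stands 59 mm above the table when the lid is home and up to 69 mm when it is proud. The crown gives under a finger like a spring, 0.4 mm per N, up to 5 mm, and comes back up when let go (the other lids' crowns likewise).
- tub_lid (a joint): How far the tub's lid has been pressed down, in m: 0 = 10 mm proud, 0.010 = fully home on the shoulder, a hard stop. At the start 0 to 0.003. The lid slides straight down against a steady friction of about 3 N (a little more when fast) and stays where it is left. It moves only once its springy crown is dented 1.2 mm: to seat it, press 2 to 3 mm below the crown's home height.
- jar: Tall slim round jar, grey plastic with a paper label band, loose, 56 mm in diameter, 90 mm high to its shoulder without the lid. Origin: centre of its underside, on the table; z up.
- jar_lid_top (a point): Centre of the flat, slightly springy crown on top of the jar's white round lid (54 mm in diameter, crown 48 mm, 16 mm thick in all): 106 mm above the table when home, up to 116 mm when proud.
- jar_lid (a joint): How far the jar's lid has been pressed down; same travel, friction, springy crown and meaning as tub_lid.
- pot: Square pot, grey plastic with a paper label band, loose, 64 x 64 mm, 60 mm high to its shoulder without the lid. Origin: centre of its underside, on the table; z up, x and y along its sides.
- pot_lid_top (a point): Centre of the flat, slightly springy crown on top of the pot's white square lid (62 x 62 mm, crown 56 x 56 mm, 14 mm thick in all): 74 mm above the table when home, up to 84 mm when proud.
- pot_lid (a joint): How far the pot's lid has been pressed down; same travel, friction, springy crown and meaning as tub_lid.
- bottle: Bystander: blue round paint bottle, 62 mm in diameter, 155 mm high, standing fixed to the table. Origin: centre of its underside.
- brushes: Bystander: red beaker, 82 mm in diameter, 110 mm high, with paint brushes in it that reach to 305 mm high, fixed to the table. Origin: centre of its underside.
- tube: Bystander: paint tube lying flat, loose, 130 mm long (along its x), 46 mm wide, 18 mm high. Origin: about its middle, at its underside.
- knife: Bystander: painting spatula lying flat, loose, about 190 mm long along its x, under 30 mm high. Origin: about its middle, at its underside.
Mind the look-alikes: they are no part of the job. Leave any brown or orange look-alike of the jar alone.

How it is judged:
By the outcome, as a careful person would: the job done as asked, in the order asked, and still so for the second after the job is handed in, with the robot touching nothing.
It also fails if it takes over 45 s, if anything falls off the work surface, if the arm or the gripper's body presses on something with over 40 N, if the wrist force passes 120 N, or if a joint passes its speed limit or range.

### The arm

A 7-joint arm with a two-finger parallel gripper is mounted at the origin on the work surface. World frame = base frame: x ahead of the robot, y to its left, z up, the work surface at z = 0. Lengths are in mm, angles in rad, forces in N, time in s.
With the tool pointing down it reaches from about 400 to 875 mm from the base axis. Payload 4.4 kg.
Tool frame: the origin (TCP) lies at the very end of the fingers, on their centre line; the grasp point (between the pads) lies 19 mm behind it; z points along the fingers, y is the line along which they close (so a half turn about z gives the same grasp; the last joint's range is limited). The gripper opens to 85 mm and grips with 20 to 120 N. Pads are 22 mm wide; open, the fingers measure 114 mm over their backs; the gripper's body (76 mm by 85 mm) begins 54 mm behind the grasp point. The pads swing forward as they close: fully open they stand 13 mm farther back than shut.
Start: joints at [1.06, 0.628, 0.038, 1.517, -0.027, 0.996, -0.02], TCP at [279.709, -586.755, 231.313] pointing down, gripper open.
Joint ranges: [-3.06, 3.06], [-0.37, 2.12], [-1.25, 1.32], [0.18, 2.47], [-1.1, 4.24], [0.23, 1.98], [-2.94, 2.94]. Speed limits (rad/s): [2.57, 2.57, 3.14, 3.14, 3.14, 3.14, 3.14].

### API

Orientations are given as [roll, pitch, yaw] about the fixed x, y, z axes, in that order (R = Rz(yaw) Ry(pitch) Rx(roll)).
In Python, from cell import ctrl gives the robot as it stands.
- The arm moves only by the tool step_arm, never from a script. Its argument "series" is a list that holds one entry, the list of rows, each a list of 7 numbers: the turn, a rotation vector about the tool's x, y, z as a fraction of full scale, then the shift along the tool's x, y, z as a fraction of full scale, then the closure, from 0 (fully open) to 1 (shut). In form: [[[ax, ay, az, tx, ty, tz, gripper], ...]]. A call has 1 to 12 rows; each row shifts and turns the commanded pose from where the row before left it, along the tool's axes as they then stand; what a row does not reach is not made up. Full scale, the value 1, is 150 mm for a shift and 45 degrees for a turn. A row lasts 1/10 s, in which the tool goes at most 50 mm and 8.59 degrees, less where a joint would pass 70% of its speed; a pose out of reach is approached as far as the arm can. A call with a number of a shift or a turn outside -1 to 1 is refused whole. A call with a gripper value outside its range is refused whole. The fingers move at their own pace and stop on an object; the grip force is fixed at half the most. Time passes only in rows, so rows that do not move let the fingers close. It gives the time, the measured TCP pose, the force, the opening and the grip force at its end, in the units of the state.
- ctrl.read_state(): the state, without advancing time (a new reading comes with each control period).
- ctrl.get_image(name): name is "side" or "top"; returns a dict with "img" (400x640x3 uint8, red, green, blue), "fx", "fy", "cx", "cy" (pixels), "R" (3x3) and "t" (3): a world point X has camera coordinates R X + t. Camera axes: x right, y down, z forward; pixel columns grow to the right and rows downward; lengths in mm; the calibration is good to about 2 mm. A picture is of the moment at which its call begins. There is no depth.
- ctrl.finish_job(): hands the job in; it is judged then, once.
Trained networks look in a picture, given as the dict that the camera call returned (one of the last four; its "shot" number tells which), for a name from the list of things; names that differ only in an ending like _2 or _b are one class to them, and where a whole thing is asked for, a point or a joint stands for the part that bears it (a point fixed in the world has none). Each returns a list of dicts, best first, with "score" (0 to 1); they miss things now and then, are a little off and sometimes report something else, mostly with a low value. They report only what shows in the picture. A call takes as long as a camera call. They do not tell look-alikes from the thing itself.
- ctrl.recognise(picture, thing): "centre" ([column, row] in pixels, amid what is visible of it).
The state is a dict: "clock": time; "qpos": joint angles; "qd": joint speeds; "tau": joint torques, N m; "eef_pos": TCP position; "tool_rot": TCP orientation; "force": force on the tool from outside, world axes, zero at the start; "torque": the same for the moment, N m; "width": finger opening in mm; "gripper_force": force on a finger pad.
Only numpy, scipy, OpenCV 4.12 (cv2) and the standard library are available. Lean on these libraries where they do the work, as an engineer would, in place of code of your own. Each camera call takes 0.05 s, during which the arm holds its last target. There are 200 camera calls.

## Working session

There is one attempt and no reset: what is moved stays moved. The work goes in short steps, Python scripts to look and compute and a tool call to move; the robot and the scene stay as the last step left them, time stands still between calls to the robot, and variables do not carry over. Pictures are saved under pics/ and viewed, at most 10 in all, crops included, and the job is handed in when it is done.

Besides the shell and the picture viewer there is one more tool, called after ">>>" as name(argument=value, ...), one argument or row to a line, values as JSON. step_arm: Moves the arm, as the interface text tells. Shift numbers are shares of 150 mm and turn numbers shares of 45 degrees, none past 1 either way. Its arguments: {"type":"object","properties":{"series":{"type":"array","items":{"type":"array","items":{"type":"array","items":{"type":"number","minimum":-1,"maximum":1}}}}},"required":["series"]}

```bash
mkdir -p pics; cat > h.py <<'E'
import numpy as np,cv2
from cell import ctrl
def ray(p,uv):
    R=np.array(p["R"]);t=np.array(p["t"]);c=-R.T@t
    d=R.T@np.array([(uv[0]-p["cx"])/p["fx"],(uv[1]-p["cy"])/p["fy"],1]);return c,d
def atz(p,uv,z):
    c,d=ray(p,uv);return c+d*(z-c[2])/d[2]
def proj(p,X):
    q=np.array(p["R"])@np.array(X)+np.array(p["t"]);return p["fx"]*q[0]/q[2]+p["cx"],p["fy"]*q[1]/q[2]+p["cy"]
E
python3 - <<'E'
from h import *
Z=dict(tub_lid_top=67,jar_lid_top=114,pot_lid_top=82,bottle=155,brushes=110,tube=18,knife=10)
for n in("top","side"):
    p=ctrl.get_image(n);cv2.imwrite(f"pics/{n}0.png",p["img"][:,:,::-1])
    c,_=ray(p,(320,200));print(n,c.round())
    for k,z in Z.items():
        for r in ctrl.recognise(p,k):print(k,round(r["score"],2),np.round(r["centre"]),atz(p,r["centre"],z).round())
s=ctrl.read_state();print(s["clock"],s["eef_pos"],s["tool_rot"],s["force"],s["width"])
E
```

```text
top [ 344.    7. 1150.]
tub_lid_top 0.57 [260. 234.] [486. 177.  67.]
tub_lid_top 0.54 [261. 236.] [480. 173.  67.]
jar_lid_top 0.72 [316. 264.] [409.  22. 114.]
jar_lid_top 0.7 [394. 232.] [ 496. -172.  114.]
jar_lid_top 0.64 [321. 215.] [532.  16. 114.]
jar_lid_top 0.62 [314. 154.] [696.  41. 114.]
jar_lid_top 0.55 [360. 221.] [521. -85. 114.]
jar_lid_top 0.54 [344. 187.] [610. -42. 114.]
pot_lid_top 0.8 [400. 227.] [ 516. -191.   82.]
bottle 0.94 [195. 161.] [652. 338. 155.]
tube 0.6 [381. 169.] [ 692. -149.   18.]
tube 0.17 [322. 219.] [540.  14.  18.]
knife 0.88 [281. 178.] [656. 135.  10.]
side [ -73.  764. 1274.]
tub_lid_top 0.98 [313. 253.] [475. 181.  67.]
jar_lid_top 0.61 [329. 176.] [607. -55. 114.]
jar_lid_top 0.6 [335. 198.] [535.   7. 114.]
jar_lid_top 0.45 [367. 223.] [401.  22. 114.]
jar_lid_top 0.26 [313. 255.] [451. 207. 114.]
pot_lid_top 0.66 [375. 172.] [ 518. -187.   82.]
bottle 0.66 [220. 261.] [613. 403. 155.]
brushes 0.76 [382. 117.] [ 644. -401.  110.]
tube 0.55 [323. 162.] [ 725. -163.   18.]
knife 0.89 [280. 225.] [656. 139.  10.]
0.8 [ 279.72251124 -586.73389824  231.3276075 ] [-3.14157527e+00 -6.35711535e-05  4.44822481e-01] [ 1.10780805 -0.04945959 -0.10178415] 85.7194456859621
```

View pics/top0.png

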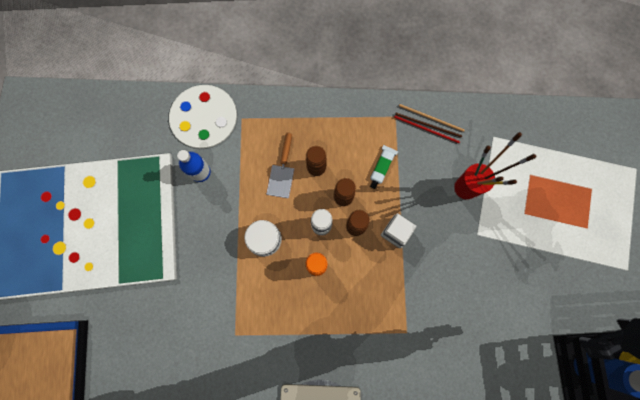

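View pics/side0.png

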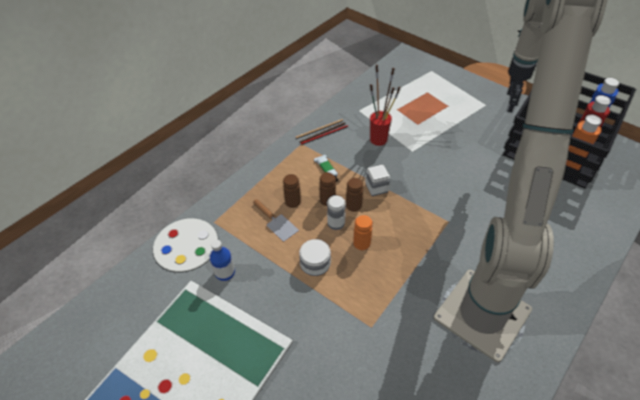

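The jar candidates in the top view are white (321,220), brown (316,160), (345,191) and (358,222), and orange (317,264). White (321,220) fits because the jar's lid is white and its body grey. The tub is at (262,237) and the pot at (400,230). I'll confirm this in a crop and refine the crown centres.

```bash
python3 - <<'E'
from h import *
from scipy.optimize import least_squares
G=dict(tub=(480,177,67),jar=(532,14,114),pot=(517,-189,82))
ps={n:ctrl.get_image(n) for n in("top","side")}
def tiles():
    out=[]
    for n,p in ps.items():
        row=[]
        for k,g in G.items():
            u,v=map(int,proj(p,g));im=p["img"]
            c=im[v-26:v+26,u-26:u+26].copy()
            m=((c.min(2)>150)&(c.max(2).astype(int)-c.min(2)<40)).astype(np.uint8)
            nl,l,st,ce=cv2.connectedComponentsWithStats(m)
            for i in range(1,nl):
                if st[i,4]>40:print(n,k,st[i],(ce[i]+[u-26,v-26]).round(1),atz(p,ce[i]+[u-26,v-26],g[2]).round(1), 'guesspx',u,v)
            row.append(cv2.resize(c,(260,260),interpolation=cv2.INTER_CUBIC))
        out.append(np.hstack(row))
    return np.vstack(out)
cv2.imwrite("pics/crop.png",tiles()[:,:,::-1])
E
```

```text
top tub [ 12  11  34  34 889] [261.6 236.6] [477.9 171.   67. ] guesspx 259 235
top jar [ 17  20  20  20 312] [321.6 218.6] [523.9  14.  114. ] guesspx 321 215
top pot [ 15  14  29  30 482] [401.3 228.3] [ 511.5 -195.3   82. ] guesspx 398 226
side tub [  0   0  12  14 104] [290.  230.1] [585.2 162.2  67. ] guesspx 312 251
side tub [ 14  14  30  25 587] [314.5 251.2] [476.8 173.2  67. ] guesspx 312 251
side jar [ 20  22  17  12 159] [336.2 201.5] [523.1  14.5 114. ] guesspx 334 200
side pot [ 19  18  22  16 236] [378.2 171.6] [ 512.4 -196.1   82. ] guesspx 375 172
```

View pics/crop.png

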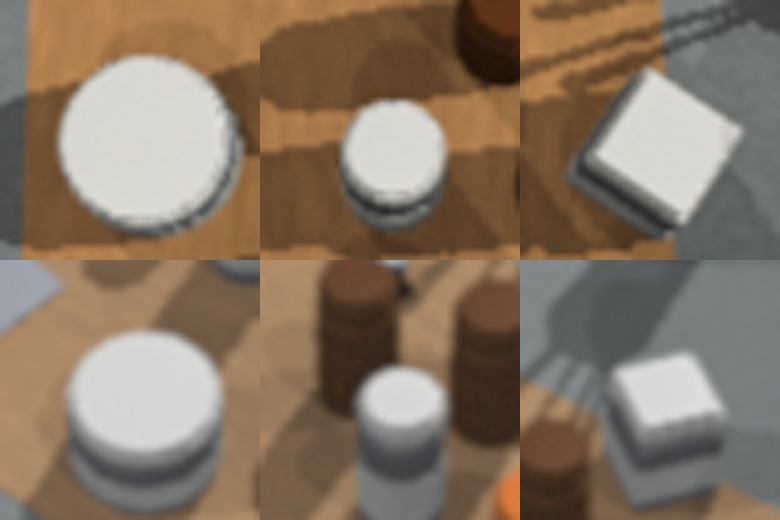

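The crop confirms the white-lidded grey jar, with the tub and pot also clear. Crown centres are tub (477,172), jar (523,14) and pot (512,-196). Next I'll shut the fingers and travel toward the tub at the current height.

>>> step_arm(
  series=[
    [[0,0,0,0,0,0,1],[0,0,0,0.198,-0.2354,0,1],[0,0,0,0.198,-0.2354,0,1],[0,0,0,0.198,-0.2354,0,1],[0,0,0,0.198,-0.2354,0,1],[0,0,0,0.198,-0.2354,0,1],[0,0,0,0.198,-0.2354,0,1],[0,0,0,0.198,-0.2354,0,1],[0,0,0,0.198,-0.2354,0,1],[0,0,0,0.198,-0.2354,0,1],[0,0,0,0.198,-0.2354,0,1],[0,0,0,0.198,-0.2354,0,1]],
  ],
)

```text
clock: 2.1
eef_pos: [407.9, -93.9, 231.7]
tool_rot: [3.141, -0.001, 0.444]
force: [0.9, 0.4, 0.2]
width: 0.0
gripper_force: 0.0
```

>>> step_arm(
  series=[
    [[0,0,0,0.198,-0.2354,0,1],[0,0,0,0.198,-0.2354,0,1],[0,0,0,0.198,-0.2354,0,1],[0,0,0,0.198,-0.2354,0,1],[0,0,0,0.198,-0.2354,0,1],[0,0,0,0.198,-0.2354,0,1],[0,0,0,0,0,0,1],[0,0,0,0,0,0,1],[0,0,0,0,0,0,1]],
  ],
)

```text
clock: 3.0
eef_pos: [477.0, 170.9, 231.2]
tool_rot: [3.141, 0.001, 0.443]
force: [-0.9, -0.4, -0.1]
width: -0.1
gripper_force: 0.0
```

>>> step_arm(
  series=[
    [[0,0,0,0,0,0.25,1],[0,0,0,0,0,0.25,1],[0,0,0,0,0,0.25,1],[0,0,0,0,0,0.2,1],[0,0,0,0,0,0.06,1],[0,0,0,0,0,0,1],[0,0,0,0,0,0,1],[0,0,0,0,0,0,1]],
  ],
)

```text
clock: 3.8
eef_pos: [478.4, 172.5, 81.4]
tool_rot: [3.141, -0.003, 0.444]
force: [-1.1, 1.0, 0.0]
width: -0.1
gripper_force: 0.0
```

```bash
python3 - <<'E'
from h import *
o=[]
for n in("top","side"):
    p=ctrl.get_image(n);u,v=map(int,proj(p,(477,172,67)))
    o.append(cv2.resize(p["img"][v-50:v+50,u-50:u+50],(390,390),interpolation=cv2.INTER_CUBIC))
cv2.imwrite("pics/tub1.png",np.hstack(o)[:,:,::-1])
s=ctrl.read_state();print(s["eef_pos"],s["force"])
E
```

```text
[478.16582189 172.59882125  81.18063681] [-0.11115633 -0.38646573 -0.22488028]
```

View pics/tub1.png

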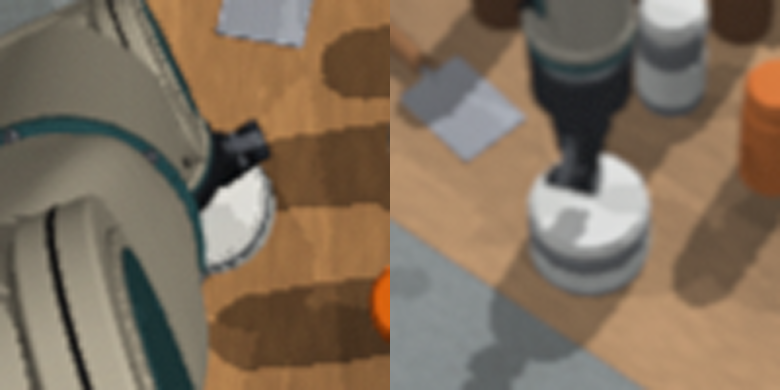

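The side crop shows the shut fingertips at (575,190), just above the middle of the tub crown at (590,205). Now I'll press slowly to about z = 56.5.

>>> step_arm(
  series=[
    [[0,0,0,0,0,0.025,1],[0,0,0,0,0,0.025,1],[0,0,0,0,0,0.015,1],[0,0,0,0,0,0.015,1],[0,0,0,0,0,0.015,1],[0,0,0,0,0,0.015,1],[0,0,0,0,0,0.015,1],[0,0,0,0,0,0.015,1],[0,0,0,0,0,0.015,1],[0,0,0,0,0,0,1],[0,0,0,0,0,0,1]],
  ],
)

```text
clock: 5.0
eef_pos: [477.2, 172.3, 56.7]
tool_rot: [3.142, 0.0, 0.445]
force: [-1.0, -1.3, 6.3]
width: -0.4
gripper_force: 2.9
```

Force of 6.3 N at z = 56.7, matching a 2.3 mm dent on the hard stop, so the tub lid is home. Next is the jar.

>>> step_arm(
  series=[
    [[0,0,0,0,0,-0.1,1],[0,0,0,0,0,-0.28,1],[0,0,0,0,0,-0.28,1],[0,0,0,-0.044,0.27,0,1],[0,0,0,-0.044,0.27,0,1],[0,0,0,-0.044,0.27,0,1],[0,0,0,-0.044,0.27,0,1],[0,0,0,0,0,0,1],[0,0,0,0,0,0.2,1],[0,0,0,0,0,0,1],[0,0,0,0,0,0,1],[0,0,0,0,0,0,1]],
  ],
)

```text
clock: 6.2
eef_pos: [523.5, 15.4, 126.3]
tool_rot: [3.141, -0.001, 0.446]
force: [-0.1, 0.0, 0.4]
width: -0.0
gripper_force: 0.0
```

```bash
python3 - <<'E'
from h import *
o=[]
for n,g in(("side",(477,172,67)),("side",(523,14,114))):
    p=ctrl.get_image(n);u,v=map(int,proj(p,g))
    o.append(cv2.resize(p["img"][v-40:v+40,u-40:u+40],(390,390),interpolation=cv2.INTER_CUBIC))
cv2.imwrite("pics/jar1.png",np.hstack(o)[:,:,::-1])
s=ctrl.read_state();print(s["eef_pos"],s["force"])
E
```

```text
[523.70345896  15.27294523 126.47608566] [ 0.02392501 -0.07116934  1.06460494]
```

View pics/jar1.png

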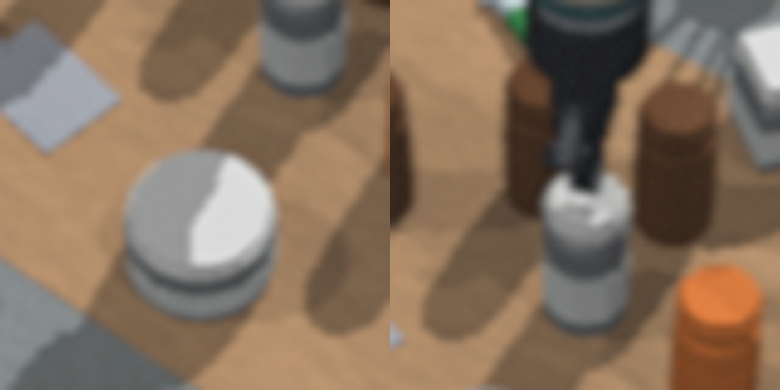

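The tub is upright with its lid down. Over the jar, the fingertips at (578,185) are above the crown centre at (586,200). Now I'll press to about 103.6.

>>> step_arm(
  series=[
    [[0,0,0,0,0,0.025,1],[0,0,0,0,0,0.02,1],[0,0,0,0,0,0.015,1],[0,0,0,0,0,0.015,1],[0,0,0,0,0,0.015,1],[0,0,0,0,0,0.015,1],[0,0,0,0,0,0.015,1],[0,0,0,0,0,0.015,1],[0,0,0,0,0,0.015,1],[0,0,0,0,0,0,1],[0,0,0,0,0,0,1]],
  ],
)

```text
clock: 7.4
eef_pos: [523.1, 14.7, 103.3]
tool_rot: [3.141, -0.0, 0.445]
force: [-1.6, -0.5, 7.2]
width: 0.1
gripper_force: 3.4
```

7.2 N at z = 103.3, so the jar lid is home. Next is the pot, passing high over the brown look-alike.

>>> step_arm(
  series=[
    [[0,0,0,0,0,-0.1,1],[0,0,0,0,0,-0.24,1],[0,0,0,0,0,-0.24,1],[0,0,0,-0.134,0.246,0,1],[0,0,0,-0.134,0.246,0,1],[0,0,0,-0.134,0.246,0,1],[0,0,0,-0.134,0.246,0,1],[0,0,0,-0.134,0.246,0,1],[0,0,0,0,0,0,1],[0,0,0,0,0,0.3,1],[0,0,0,0,0,0.3,1],[0,0,0,0,0,0.03,1]],
  ],
)

```text
clock: 8.6
eef_pos: [507.8, -193.5, 90.9]
tool_rot: [-3.134, 0.007, 0.445]
force: [-0.3, 1.7, -0.3]
width: 0.3
gripper_force: 0.0
```

```bash
python3 - <<'E'
from h import *
o=[]
for n,g in(("side",(523,14,104)),("side",(512,-195,82))):
    for i in range(4): p=ctrl.get_image(n)
    u,v=map(int,proj(p,g))
    o.append(cv2.resize(p["img"][v-40:v+40,u-40:u+40],(390,390),interpolation=cv2.INTER_CUBIC))
cv2.imwrite("pics/pot1.png",np.hstack(o)[:,:,::-1])
s=ctrl.read_state();print(s["eef_pos"],s["force"])
E
```

```text
[ 512.89107641 -195.36009798   97.30370375] [ 0.6154523  -0.98363018 -0.37743523]
```

View pics/pot1.png

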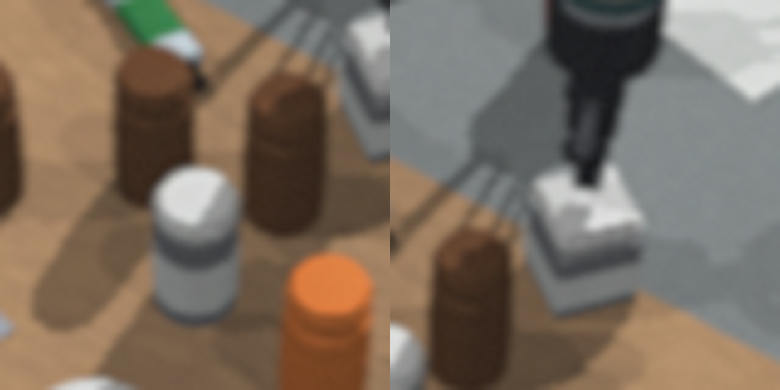

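The jar is upright and closed. The fingertips at (588,185) are above the pot crown centre at (585,200). Now I'll press to about 71.5.

>>> step_arm(
  series=[
    [[0,0,0,0,0,0.025,1],[0,0,0,0,0,0.025,1],[0,0,0,0,0,0.015,1],[0,0,0,0,0,0.015,1],[0,0,0,0,0,0.015,1],[0,0,0,0,0,0.015,1],[0,0,0,0,0,0.015,1],[0,0,0,0,0,0.015,1],[0,0,0,0,0,0.015,1],[0,0,0,0,0,0.015,1],[0,0,0,0,0,0,1],[0,0,0,0,0,0,1]],
  ],
)

```text
clock: 10.2
eef_pos: [511.6, -195.0, 70.5]
tool_rot: [3.142, 0.0, 0.445]
force: [-3.2, 1.5, 8.7]
width: 0.0
gripper_force: 4.4
```

8.7 N at z = 70.5 (3.5 mm dent × 2.5 N/mm), so the pot lid is home. I'll retract and check.

>>> step_arm(
  series=[
    [[0,0,0,0,0,-0.1,1],[0,0,0,0,0,-0.3,1],[0,0,0,0,0,-0.3,1],[0,0,0,0,0,-0.3,1],[0,0,0,-0.3,0,0,1],[0,0,0,-0.3,0,0,1],[0,0,0,0,0,0,1],[0,0,0,0,0,0,1],[0,0,0,0,0,0,1]],
  ],
)

```text
clock: 11.1
eef_pos: [431.7, -233.4, 220.0]
tool_rot: [3.141, -0.001, 0.446]
force: [-0.3, -1.0, 0.5]
width: -0.2
gripper_force: 0.0
```

```bash
python3 - <<'E'
from h import *
p=ctrl.get_image("side")
cv2.imwrite("pics/end.png",cv2.resize(p["img"][100:300,200:460],(780,600))[:,:,::-1])
s=ctrl.read_state();print(s["eef_pos"],s["force"])
E
```

```text
[ 431.83545513 -233.11478779  219.93260168] [ 0.16228875  1.34329732 -0.77549014]
```

View pics/end.png

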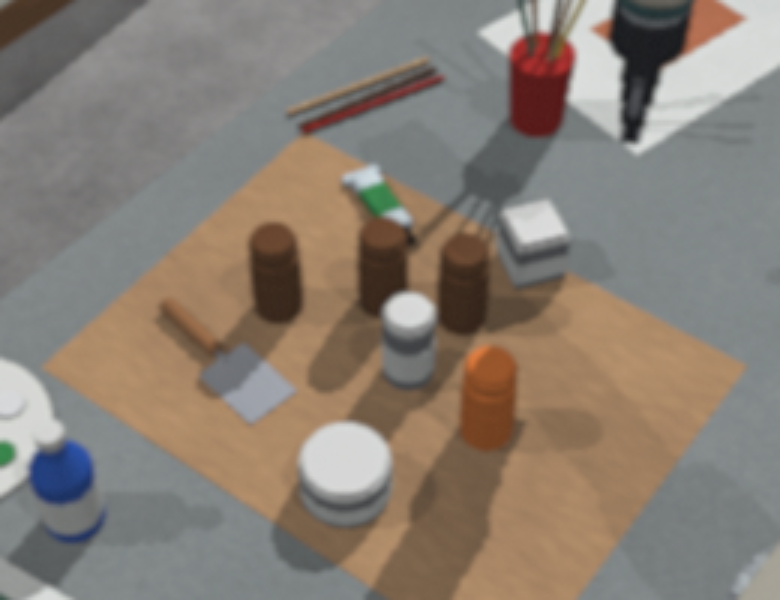

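The tub (345,470), jar (408,340) and pot (533,240) are all upright and closed, the bystanders look unmoved, and the arm is clear.

```bash
python3 -c "
from cell import ctrl
print(ctrl.finish_job())"
```

```text
the job is handed in; nothing more can be done
None
```

I pressed the tub, jar and pot lids home in that order, with 6.3, 7.2 and 8.7 N at the stop, and handed the job in about 11 s in; the last picture shows the containers upright and the bystanders apparently unmoved, but the hand-in gave no verdict.

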